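# Put the wide label scraper away in the slotted block

### The arm

A 6-joint arm with a two-finger parallel gripper is mounted at the origin on the work surface. World frame = base frame: x ahead of the robot, y to its left, z up, the work surface at z = 0. Lengths are in m, angles in rad, forces in N, time in s.
With the tool pointing down it reaches from about 0.35 to 0.85 m from the base axis. Payload 8.1 kg.
Tool frame: the origin (TCP) lies at the very end of the fingers, on their centre line; the grasp point (between the pads) lies 19 mm behind it; z points along the fingers, y is the direction in which the jaws open and shut (so a half turn about z gives the same grasp; the last joint's range is limited). The gripper opens to 93 mm and grips with 3 to 60 N. Pads are 15 mm wide; open, the fingers measure 128 mm over their backs; the gripper's body (75 mm by 188 mm) begins 65 mm behind the grasp point.
Start: joints at [1.193, 0.13, 1.488, -0, 1.523, -0.085], TCP at [0.173, 0.574, 0.219] pointing down, gripper open.
Joint ranges: [-2.96, 2.96], [-0.89, 2.26], [0.02, 2.5], [-1.34, 4.48], [0, 2.73], [-2.66, 2.66]. Speed limits (rad/s): [2.39, 2.39, 2.79, 3.14, 3.14, 3.14].

### API

Orientations are given as a rotation vector (axis times angle).
In Python, from plant import robot gives the robot as it stands.
- The arm moves only by the shell command python3 -m inch 'ROWS' [FORCE]. ROWS is JSON, a list that holds one entry, the list of rows, each a list of 7 numbers: the shift along the tool's x, y, z in cm, then the turn, a rotation vector about the tool's x, y, z in degrees, then the gripper command: -1 is fully open, 1 is shut, values between are in proportion. A call has 1 to 5 rows; each row shifts and turns the commanded pose from where the row before left it, along the tool's axes as they then stand; what a row does not reach is not made up. A row lasts 1/10 s, in which the tool goes at most 50 mm and 8.59 degrees, less where a joint would pass 70% of its speed; a pose out of reach is approached as far as the arm can. A call with a gripper value outside its range is refused whole. The fingers move at their own pace and stop on an object; FORCE is the grip in N (left out, the last holds). Time passes only in rows, so rows that do not move let the fingers close. It gives the time, the measured TCP pose, the force and the opening at its end, in the units of the state.
- robot.read_state(): the state, without advancing time (a new reading comes with each control period).
- robot.read_camera(name): name is "scene" or "top"; returns a dict with "image" (400x640x3 uint8, blue, green, red), "K" (3x3 intrinsics, pixels), "distortion" ([k1, k2, p1, p2, k3] as OpenCV has them; the pictures are not rectified), "R" (3x3) and "t" (3): a world point X has camera coordinates R X + t. Camera axes: x right, y down, z forward; pixel columns grow to the right and rows downward; lengths in m; the calibration is good to about 2 mm. A picture is of the moment at which its call begins. There is no depth.
- robot.close_job(): hands the job in, once; it reports no verdict.
The state is a dict: "t": time; "q": joint angles; "dq": joint speeds; "joint_torque": joint torques, N m; "tool_pos": TCP position; "orientation": TCP orientation; "force": force on the tool from outside, world axes, zero at the start; "wrist_torque": the same for the moment, N m; "opening": finger opening in m.
Only numpy, scipy, OpenCV 4.12 (cv2) and the standard library are available. Lean on these libraries where they do the work, as an engineer would, in place of code of your own. Each camera call takes 0.05 s, during which the arm holds its last target. There are 200 camera calls.

### The job

Take the wide-bladed scraper out of the grey tray of oddments and slide it, blade first and flat side down, into the empty slot of the wooden block, fully home so that the end of its handle meets the wood. Let go of it there, lying flat in the slot. Leave the two scrapers that are already in the block where they are.

Things in the scene. Friction and masses are not known exactly. Their poses are not given: they have to be found in the camera images.
- scraper: Wide-bladed scraper lying loose in the tray, 160 to 260 g. Steel blade 100 mm long, 64 wide, 3 thick; dark wooden handle 105 long, 28 wide, 24 high. Blade and handle share one flat underside. Origin: on the underside's centre line where handle meets blade. +x to the blade tip, handle along -x, z up. Balance point about 25 mm from the origin towards the blade. Handle sides clear of clutter.
- tray: Grey open tray, fixed, 300 (its x) by 360 mm (its y), rim 40 mm above the counter, walls and floor 6 mm thick. Origin: centre of its underside, on the counter. The wide scraper lies in its middle; along its two y ends lie oddments up to 35 mm high: a narrow scraper (36 mm blade), tape roll, small tin, ink pad.
- block: Fixed wooden block 302 mm wide, 115 deep, 60 high; three equal level slots 96 mm apart in the face towards the robot, two holding narrow scrapers. Slots 74 mm wide, 12 high, floor 30 mm above the counter, stop 109 mm in; an 18 mm roof bar covers the first 50 mm, then open above. Origin: on the counter under the front face's middle; +x = direction of insertion, z up.
- slot_mouth (a point): Centre of the empty slot's lower front edge: on the slot floor (30 mm above the counter), in the plane of the block's front face. +x points straight into the slot, y across it, z up. A blank tag plate (50 by 30 mm, 3 mm high) lies on the roof bar over this slot.
- racked_a: A narrow scraper in one of the other slots, to be left alone: blade 40 mm wide, 100 long, handle 28 wide, 24 high, 105 long, sticking out towards the robot. Origin and axes as for the wide scraper.
- racked_b: The second narrow-bladed scraper in the block, the same as the first, to be left alone.

How it is judged:
By the outcome, as a careful person would: the job done as asked, in the order asked, and still so for the second after the job is handed in, with the robot touching nothing.
It also fails if it takes over 45 s, if anything falls off the work surface, if the arm or the gripper's body presses on something with over 40 N, if the wrist force passes 120 N, or if a joint passes its speed limit or range.

## Working session

There is one attempt and no reset: what is moved stays moved. The work goes in short steps, Python scripts to look and compute and a shell command to move; the robot and the scene stay as the last step left them, time stands still between calls to the robot, and variables do not carry over. Pictures are saved under pics/ and viewed, about 8 in all and at most 12, crops included, and the job is handed in when it is done.

```bash
mkdir -p pics; ls
cat > h.py <<'E'
import numpy as np, cv2
from plant import robot
from scipy.spatial.transform import Rotation as Rn
def cam(n,save=None):
    c=robot.read_camera(n); c={k:(np.array(v) if k!='image' else v) for k,v in c.items()}
    if save: cv2.imwrite('pics/'+save,c['image'])
    return c
def ray(c,px,z):
    p=cv2.undistortPoints(np.array(px,float).reshape(-1,1,2),c['K'],c['distortion'])[:,0]
    d=np.c_[p,np.ones(len(p))]@c['R']; o=-c['R'].T@c['t']
    return o+d*((z-o[2])/d[:,2])[:,None]
def proj(c,X):
    return cv2.projectPoints(np.array(X,float).reshape(-1,1,3),cv2.Rodrigues(c['R'])[0],c['t'],c['K'],c['distortion'])[0][:,0]
E
python3 - <<'E'
from h import *
import pickle
for n in('top','scene'):
    c=cam(n,n+'0.png'); pickle.dump(c,open(n+'0.pkl','wb')); print(n,-c['R'].T@c['t'],c['R'],c['K'][0,0])
print(robot.read_state())
E
```

```text
pics
top [ 0.40311829 -0.01151166  0.95304069] [[-0.00591852 -0.99993461  0.0097855 ]
 [-0.98196229  0.00396222 -0.18903534]
 [ 0.1889842  -0.0107278  -0.98192153]] 476.8381374960458
scene [1.21817224 0.21590324 1.0131249 ] [[-0.33396005  0.94252212 -0.01107836]
 [ 0.76148015  0.26284793 -0.59250228]
 [-0.55553458 -0.20630804 -0.80549259]] 485.99868655033464
{'t': 0.1, 'q': array([ 1.19257738e+00,  1.31113456e-01,  1.48915316e+00,  2.29161904e-05,
        1.52296210e+00, -8.54087660e-02]), 'dq': array([-0.0005463 , -0.00162537, -0.00270436,  0.00020359,  0.00031725,
       -0.00177411]), 'joint_torque': array([ 5.68546554e-06, -5.61337495e+01, -4.93101311e+01,  7.69842183e-02,
        2.89778388e-02, -2.77539058e-06]), 'tool_pos': array([0.17297855, 0.5740084 , 0.21768517]), 'orientation': array([-4.58247314e-01, -3.10758847e+00,  2.49259609e-03]), 'force': array([-0.27419835,  1.05280618, -0.52201804]), 'wrist_torque': array([-0.0169549 , -0.00744828, -0.01621739]), 'opening': 0.0931472538701144}
```

View pics/top0.png

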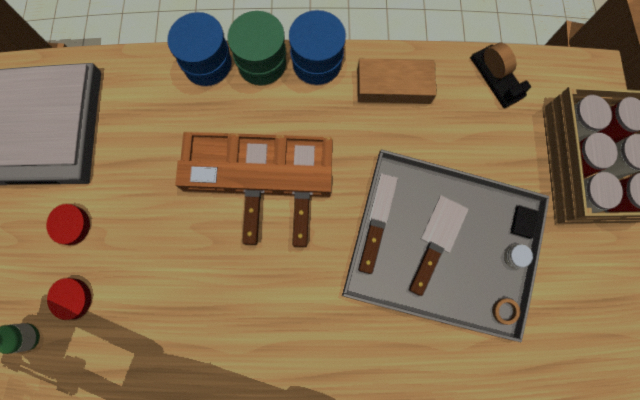

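View pics/scene0.png

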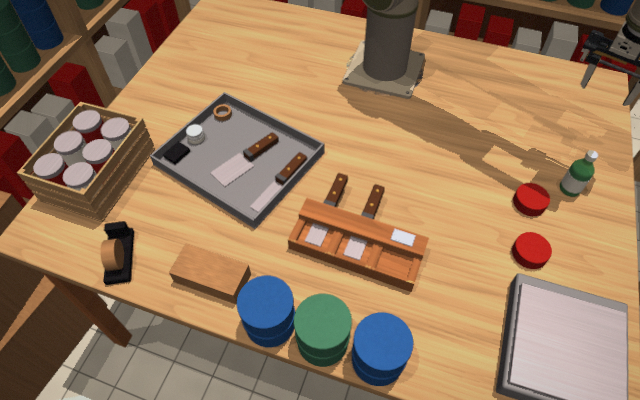

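The empty slot is the left one in the top view, with the tag plate at (203,175). The wide scraper lies at about (440,235): blade (446,223), handle (426,270). I'll measure both next.

Run:
```python
from h import *
import pickle
for n,(x0,y0,x1,y1) in {'top':(170,120,470,310),'scene':(200,120,440,290)}.items():
    c=pickle.load(open(n+'0.pkl','rb')); im=c['image']
    hsv=cv2.cvtColor(im,cv2.COLOR_BGR2HSV)
    dark=((hsv[...,1]>90)&(hsv[...,2]<110)).astype(np.uint8)*255
    pale=((hsv[...,1]<60)&(hsv[...,2]>140)).astype(np.uint8)*255
    for nm,m,zz in(('dark',dark,.030),('pale',pale,.009)):
        m=cv2.morphologyEx(m,cv2.MORPH_CLOSE,np.ones((3,3)))
        for q in cv2.findContours(m,0,2)[0]:
            a=cv2.contourArea(q); r=cv2.minAreaRect(q)
            if 150<a<2500 and x0<r[0][0]<x1 and y0<r[0][1]<y1:
                b=cv2.boxPoints(r); w=ray(c,b,zz)
                print(n,nm,a,np.round(r[0],1),np.round(b).tolist(),'world@%.3f'%zz,np.round(w[:,:2],3).tolist(),ray(c,[r[0]],zz)[0].round(3))
c=pickle.load(open('top0.pkl','rb'))
a=cv2.resize(c['image'][125:255,170:345],None,fx=4.5,fy=4.5,interpolation=2); cv2.imwrite('pics/c1.png',a)
```

```text
top dark 621.5 [424.4 271.5] [[408.0, 290.0], [427.0, 247.0], [441.0, 253.0], [422.0, 296.0]] world@0.030 [[0.402, -0.193], [0.485, -0.233], [0.473, -0.26], [0.39, -0.219]] [ 0.437 -0.226  0.03 ]
top dark 594.0 [370.6 249.1] [[358.0, 270.0], [370.0, 225.0], [383.0, 228.0], [372.0, 274.0]] world@0.030 [[0.441, -0.097], [0.529, -0.121], [0.523, -0.147], [0.434, -0.123]] [ 0.481 -0.122  0.03 ]
top dark 2172.5 [252.8 216.6] [[175.0, 242.0], [177.0, 185.0], [331.0, 191.0], [329.0, 248.0]] world@0.030 [[0.496, 0.261], [0.611, 0.262], [0.597, -0.046], [0.484, -0.041]] [0.546 0.108 0.03 ]
top pale 1384.5 [445.  223.5] [[421.0, 239.0], [441.0, 195.0], [469.0, 208.0], [449.0, 252.0]] world@0.009 [[0.502, -0.226], [0.593, -0.271], [0.565, -0.33], [0.476, -0.284]] [ 0.534 -0.277  0.009]
top pale 751.0 [383.4 197.9] [[369.0, 219.0], [381.0, 173.0], [398.0, 177.0], [386.0, 223.0]] world@0.009 [[0.544, -0.123], [0.639, -0.149], [0.63, -0.184], [0.535, -0.157]] [ 0.587 -0.153  0.009]
top pale 341.0 [203. 174.] [[190.0, 167.0], [216.0, 167.0], [216.0, 181.0], [190.0, 181.0]] world@0.009 [[0.653, 0.24
[... 1706 characters left out ...]
, [254.0, 158.0]] world@0.030 [[0.469, -0.257], [0.388, -0.218], [0.415, -0.187], [0.494, -0.227]] [ 0.442 -0.223  0.03 ]
scene pale 259.5 [354.3 249. ] [[343.0, 254.0], [350.0, 238.0], [365.0, 244.0], [359.0, 260.0]] world@0.009 [[0.681, 0.08], [0.633, 0.082], [0.637, 0.122], [0.684, 0.12]] [0.659 0.101 0.009]
scene pale 241.5 [402.7 237.1] [[390.0, 239.0], [394.0, 228.0], [415.0, 235.0], [412.0, 246.0]] world@0.009 [[0.605, 0.174], [0.572, 0.174], [0.575, 0.229], [0.608, 0.227]] [0.59  0.201 0.009]
scene pale 239.5 [315.8 235.8] [[305.0, 240.0], [312.0, 225.0], [327.0, 231.0], [319.0, 247.0]] world@0.009 [[0.675, -0.017], [0.628, -0.016], [0.634, 0.024], [0.681, 0.022]] [0.655 0.003 0.009]
```

View pics/c1.png

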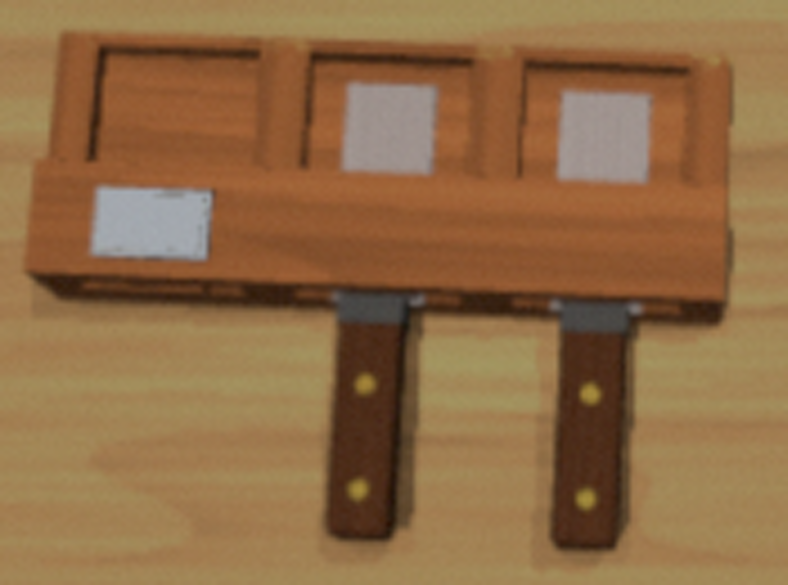

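```bash
cat >> h.py <<'E'
def delta(pos,yaw=None,s=None):
    "tool-frame shift (cm) and tool-z turn (deg) to reach a tool-down pose with tool x at yaw (mod 180)"
    s=s or robot.read_state(); R=Rn.from_rotvec(s['orientation']).as_matrix()
    d=R.T@(np.array(pos)-s['tool_pos'])*100
    h=np.degrees(np.arctan2(R[1,0],R[0,0]))
    print('t',round(s['t'],2),'pos',s['tool_pos'].round(4),'toolx heading',h.round(2),'tool z',R[:,2].round(4),'shift cm',d.round(2))
    if yaw is not None: t=-((yaw-h+90)%180-90); print('turn about tool z',round(t,2))
E
python3 - <<'E'
from h import *
import pickle
c=pickle.load(open('top0.pkl','rb'))
u=lambda a:np.array(a)/4.5+[170,125]
F=ray(c,u([[27,272],[722,302]]),.06); print('front corners',F.round(4),np.linalg.norm(F[1]-F[0]))
yd=(F[0]-F[1]);yd/=np.linalg.norm(yd); xd=np.array([yd[1],-yd[0],0]); o=F.mean(0);o[2]=0
print('xdir',xd,np.degrees(np.arctan2(xd[1],xd[0])))
hx=ray(c,u([[365,384],[358,490],[590,393],[586,499]]),.054); print('rivets in block frame',((hx-o)@xd).round(4),((hx-o)@yd).round(4))
m=o+.096*yd+[0,0,.03]; print('mouth',m)
e=ray(c,u([[92,222],[208,222]]),.063); print('tag',((e-o)@yd))
s=pickle.load(open('scene0.pkl','rb'))
pts=[o+k*yd+a*xd+[0,0,z] for z,a in((.06,0),(.06,.05)) for k in(.151,-.151)]
print('scene proj bar corners',proj(s,pts).round(0).tolist())
print('scene proj tag',proj(s,[o+.096*yd+.025*xd+[0,0,.063]]))
delta([.462,-.241,.22],-26.6)
E
```

```text
front corners [[ 0.6031  0.2551  0.06  ]
 [ 0.5886 -0.044   0.06  ]] 0.2994047514305404
xdir [ 0.99881873 -0.04859153  0.        ] -2.785186295335186
rivets in block frame [-0.0411 -0.0865 -0.0407 -0.0859] [ 0.0005  0.0004 -0.0954 -0.0959]
mouth [0.60049937 0.20142698 0.03      ]
tag [0.12244115 0.071858  ]
scene proj bar corners [[428.0, 237.0], [306.0, 197.0], [422.0, 255.0], [297.0, 213.0]]
scene proj tag [[401.76039512 237.43243477]]
t 0.1 pos [0.173  0.574  0.2177] toolx heading 163.22 tool z [-6.0e-04 -1.5e-03 -1.0e+00] shift cm [-51.2  -69.69  -0.13]
turn about tool z 9.82
```

```bash
python3 -m inch '[[[-3.61,-3.25,0,0,0,0,-1],[-3.61,-3.25,0,0,0,0,-1],[-3.61,-3.25,0,0,0,0,-1],[-3.61,-3.25,0,0,0,0,-1],[-3.61,-3.25,0,0,0,0,-1]]]' 40
python3 -m inch '[[[-3.61,-3.25,0,0,0,0,-1],[-3.61,-3.25,0,0,0,0,-1],[-3.61,-3.25,0,0,0,0,-1],[-3.61,-3.25,0,0,0,0,-1],[-2.07,-4.49,0,0,0,0,-0.3]]]'
python3 -m inch '[[[-2.07,-4.49,0,0,0,0,-0.3],[-2.07,-4.49,0,0,0,0,-0.3],[-2.07,-4.49,0,0,0,0,-0.3],[-2.07,-4.49,0,0,0,0,-0.3],[-2.07,-4.49,0,0,0,0,-0.3]]]'
python3 -m inch '[[[-2.07,-4.49,0,0,0,0,-0.3],[-2.07,-4.49,0,0,0,0,-0.3],[-2.07,-4.49,0,0,0,0,-0.3],[0,0,0,0,0,5,-0.3],[0,0,0,0,0,4.8,-0.3]]]'
python3 -m inch '[[[0,0,0,0,0,0,-0.3],[0,0,0,0,0,0,-0.3]]]'
python3 -c "
from h import *
delta([.462,-.241,.012],-26.6);print(robot.read_state()['opening'])"
```

```text
t: 0.6
tool_pos: [0.2994, 0.3649, 0.2182]
orientation: [-0.457, -3.108, 0.001]
force: [0.8, -0.2, 0.8]
opening: 0.093
t: 1.1
tool_pos: [0.4078, 0.1499, 0.2184]
orientation: [0.458, 3.108, 0.0]
force: [0.4, 0.8, -0.6]
opening: 0.0886
t: 1.6
tool_pos: [0.4406, -0.0952, 0.2185]
orientation: [0.458, 3.108, 0.0]
force: [1.2, -0.6, 0.1]
opening: 0.0603
t: 2.1
tool_pos: [0.4608, -0.2416, 0.2175]
orientation: [-0.731, -3.053, -0.001]
force: [0.1, 0.6, 0.2]
opening: 0.0606
t: 2.3
tool_pos: [0.4614, -0.2398, 0.2183]
orientation: [-0.718, -3.058, -0.0]
force: [-0.9, -0.5, -0.1]
opening: 0.0605
t 2.3 pos [ 0.4614 -0.2398  0.2183] toolx heading 153.57 tool z [-5.e-04  3.e-04 -1.e+00] shift cm [-0.12 -0.08 20.63]
turn about tool z 0.17
0.06049678457000944
```

```bash
python3 -m inch '[[[-0.12,-0.08,4.5,0,0,0.1,-0.3],[0,0,4.5,0,0,0,-0.3],[0,0,4.5,0,0,0,-0.3],[0,0,3,0,0,0,-0.3],[0,0,1,0,0,0,-0.3]]]'
python3 -c "
from h import *
cam('top');c=cam('top');cv2.imwrite('pics/g1.png',cv2.resize(c['image'][170:320,340:550],None,fx=3.5,fy=3.5,interpolation=2))
delta([.462,-.241,.0095],-26.6)"
```

```text
t: 2.8
tool_pos: [0.4597, -0.2391, 0.0397]
orientation: [-0.719, -3.052, -0.003]
force: [0.2, 0.8, 0.4]
opening: 0.0603
t 2.9 pos [ 0.4613 -0.2403  0.0425] toolx heading 153.43 tool z [-0.0025  0.0016 -1.    ] shift cm [-0.11 -0.03  3.29]
turn about tool z 0.03
```

View pics/g1.png

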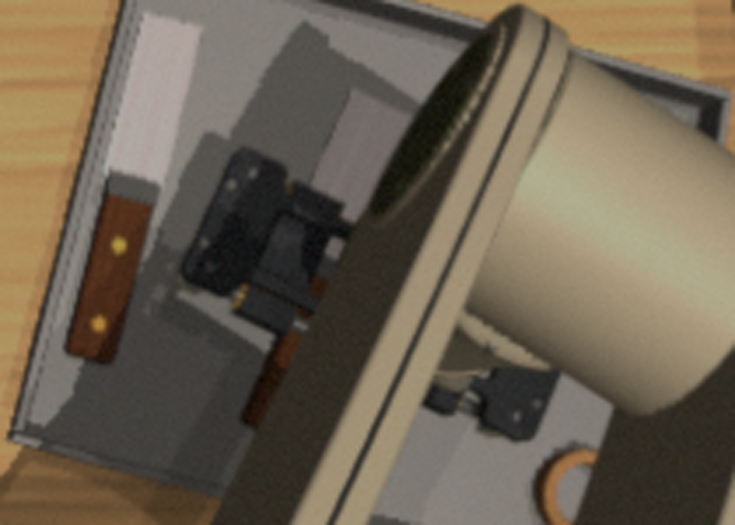

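The fingers straddle the handle just behind the blade and are clear of the oddments. Now descend and grip.

```bash
python3 -m inch '[[[-0.05,0,1.5,0,0,0,-0.3],[0,0,1.3,0,0,0,-0.3],[0,0,0.5,0,0,0,-0.3],[0,0,0,0,0,0,-0.3]]]'
python3 -m inch '[[[0,0,0,0,0,0,0.3],[0,0,0,0,0,0,1],[0,0,0,0,0,0,1],[0,0,0,0,0,0,1],[0,0,0,0,0,0,1]]]' 60
python3 -m inch '[[[0,0,0,0,0,0,1],[0,0,0,0,0,0,1],[0,0,-0.5,0,0,0,1],[0,0,-1,0,0,0,1],[0,0,-2,0,0,0,1]]]' 60
python3 -m inch '[[[0,0,-3,0,0,0,1],[0,0,-3,0,0,0,1],[0,0,-3,0,0,0,1],[0,0,-2,0,0,0,1],[0,0,0,0,0,0,1]]]' 60
python3 -c "
from h import *
delta([.462,-.241,.15],-26.6);cam('scene','s2.png')"
```

```text
t: 3.3
tool_pos: [0.4622, -0.2412, 0.0099]
orientation: [-0.724, -3.056, -0.001]
force: [0.7, -0.6, -0.5]
opening: 0.0608
t: 3.8
tool_pos: [0.4628, -0.2417, 0.0109]
orientation: [0.725, 3.056, -0.0]
force: [-0.9, -0.1, 1.6]
opening: 0.0278
t: 4.3
tool_pos: [0.4612, -0.2405, 0.0447]
orientation: [-0.724, -3.053, -0.002]
force: [-0.1, 0.8, -1.9]
opening: 0.0278
t: 4.8
tool_pos: [0.4647, -0.2427, 0.1599]
orientation: [0.723, 3.051, -0.003]
force: [0.5, -0.2, -1.3]
opening: 0.0273
t 4.8 pos [ 0.4647 -0.2427  0.1599] toolx heading 153.33 tool z [ 0.0056 -0.0036 -1.    ] shift cm [0.32 0.03 0.99]
turn about tool z -0.07
```

View pics/s2.png

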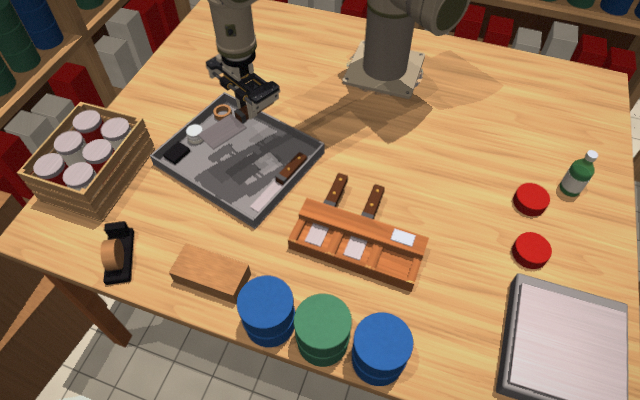

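```bash
python3 -m inch '[[[0.8,1.5,0,0,0,0,1],[1.6,2.9,0,0,0,0,1],[2,3.6,0,0,0,0,1],[2,3.6,0,0,0,0,1],[2,3.6,0,0,0,0,1]]]'
python3 -m inch '[[[2,3.6,0,0,0,0,1],[2,3.6,0,0,0,0,1],[2,3.6,0,0,0,0,1],[2,3.6,0,0,0,0,1],[2,3.6,0,0,0,0,1]]]'
python3 -m inch '[[[2,3.6,0,0,0,0,1],[1,1.8,0,0,0,0,1],[0.5,0.7,0,0,0,-3,1],[0,0,0,0,0,-5,1],[0,0,0,0,0,-5,1]]]'
python3 -m inch '[[[0,0,0,0,0,-5,1],[0,0,0,0,0,-4,1],[0,0,0,0,0,-1.9,1],[0,0,0,0,0,0,1],[0,0,0,0,0,0,1]]]'
python3 -c "
from h import *
import pickle
for n in('top','scene'):
    c=cam(n); pickle.dump(c,open(n+'3.pkl','wb'))
    cv2.imwrite('pics/a_%s.png'%n,cv2.resize(c['image'][110:310,150:400] if n=='top' else c['image'][110:290,270:460],None,fx=3,fy=3,interpolation=2))
delta([.4457,.2089,.0385],-2.79)
pickle.dump(robot.read_state(),open('st3.pkl','wb'))"
python3 -c "
import cv2,numpy as np
a=cv2.imread('pics/a_top.png')[:,:];b=cv2.imread('pics/a_scene.png')
cv2.imwrite('pics/a_both.png',cv2.resize(np.hstack([a[:540],b]),(1320,540))[:, :][:540,:]) if 0 else None"
```

```text
t: 5.35
tool_pos: [0.4539, -0.0654, 0.1534]
orientation: [-0.724, -3.053, -0.001]
force: [1.0, 0.5, -1.3]
opening: 0.0277
t: 5.85
tool_pos: [0.445, 0.1399, 0.1536]
orientation: [-0.724, -3.054, 0.002]
force: [1.1, 0.5, -1.4]
opening: 0.0272
t: 6.35
tool_pos: [0.4411, 0.2087, 0.1532]
orientation: [-0.366, -3.116, 0.002]
force: [-0.5, -0.5, -2.3]
opening: 0.0275
t: 6.85
tool_pos: [0.4422, 0.2081, 0.1542]
orientation: [-0.077, -3.138, 0.001]
force: [0.4, -0.4, -0.6]
opening: 0.0273
t 6.95 pos [0.4427 0.2081 0.1548] toolx heading 177.19 tool z [-1.3e-03 -3.0e-04 -1.0e+00] shift cm [-0.31  0.1  11.63]
turn about tool z -0.02
```

View pics/a_top.png

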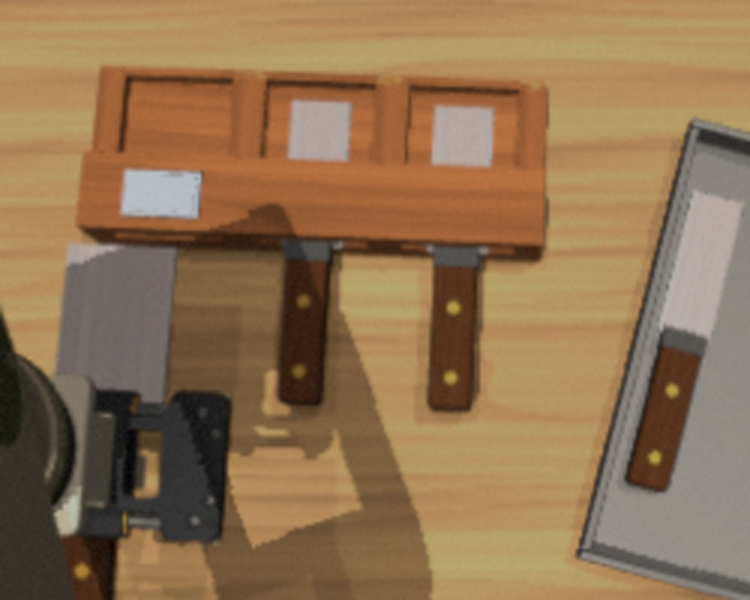

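View pics/a_scene.png

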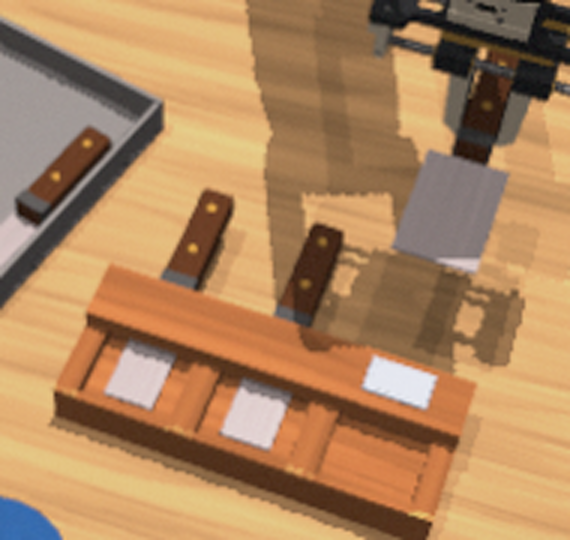

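The scraper is held with its blade towards the block. Tip corners are at crop (68,246) and (176,249) in the top view, and (474,271) and (394,251) in the scene view. I'll triangulate them to get sag and yaw.

Run:
```python
from h import *
import pickle
t=pickle.load(open('top3.pkl','rb'));s=pickle.load(open('scene3.pkl','rb'));st=pickle.load(open('st3.pkl','rb'))
T=np.array([[68,246],[176,249]])/3+[150,110]; S=np.array([[474,271],[394,251]])/3+[270,110]
und=lambda c,p:cv2.undistortPoints(p.reshape(-1,1,2),c['K'],c['distortion'])[:,0].T
P=lambda c:np.c_[c['R'],c['t']]
X=cv2.triangulatePoints(P(t),P(s),und(t,T),und(s,S)); X=(X[:3]/X[3]).T
print(X.round(4), np.linalg.norm(X[0]-X[1])); print('reproj',(proj(t,X)-T).round(1).tolist(),(proj(s,X)-S).round(1).tolist())
B=np.array([[508,175],[430,152]])/3+[270,110]
xd=np.array([.9988,-.0486,0]);yd=np.array([.0486,.9988,0]); m=np.array([.6005,.2014,.03])
# base corners on planes of candidate heights in scene: blade length should be 100
for z in(.148,.152,.156,.160):
    b=ray(s,B,z); print(z,b.round(4).tolist(),np.linalg.norm(b-X,axis=1).round(4))
for p in X: print('rel mouth x,y',(p-m)@xd,(p-m)@yd)
print('tcp rel mouth',(st['tool_pos']-m)@xd,(st['tool_pos']-m)@yd)
print('tip yaw',np.degrees(np.arctan2(*(-(X[0]-X[1])[:2]*[1,-1]))))
```

```text
[[0.571  0.2334 0.1512]
 [0.5695 0.1725 0.1463]] 0.061081751987717585
reproj [[-0.1, 0.0], [-1.1, 0.3]] [[-0.1, 0.0], [-0.9, 0.0]]
0.148 [[0.4718, 0.2399, 0.148], [0.469, 0.1785, 0.148]] [0.0995 0.1007]
0.152 [[0.4753, 0.2398, 0.152], [0.4724, 0.1787, 0.152]] [0.096  0.0974]
0.156 [[0.4787, 0.2397, 0.156], [0.4759, 0.1788, 0.156]] [0.0927 0.0943]
0.16 [[0.4822, 0.2395, 0.16], [0.4794, 0.179, 0.16]] [0.0895 0.0914]
rel mouth x,y -0.031000974296978543 0.03048308085552178
rel mouth x,y -0.0295526073296591 -0.030384179940759832
tcp rel mouth -0.15790163047347433 -0.0010106509146540384
tip yaw -1.4225987054506366
```

```bash
python3 -m inch '[[[0,0,1.5,0,0,0,1],[0,0,3,0,0,0,1],[0,0,3,0,0,0,1],[0,0,2.5,0,0,0,1],[0,0,1,0,0,0,1]]]'
python3 -m inch '[[[0,0,0.5,0,0,0,1],[0,0,0,0,0,0,1],[0,0,0,0,0,0,1]]]'
python3 -c "
from h import *
import pickle
for n in('top','scene'):
    c=cam(n); pickle.dump(c,open(n+'4.pkl','wb'))
    cv2.imwrite('pics/b_%s.png'%n,cv2.resize(c['image'][150:260,155:255] if n=='top' else c['image'][130:260,370:460],None,fx=5,fy=5,interpolation=2)[:550])
a=cv2.imread('pics/b_top.png');b=cv2.imread('pics/b_scene.png')[:550,:300] if 0 else cv2.imread('pics/b_scene.png')
b=cv2.resize(b,(300,550)) if 0 else b[:550]
import numpy as np
cv2.imwrite('pics/b.png',np.hstack([a[:,:400],b[:,:400]]))
delta([.4427,.2085,.0395],-2.79)"
```

```text
t: 7.45
tool_pos: [0.4407, 0.207, 0.0417]
orientation: [-0.077, -3.136, 0.003]
force: [-0.6, -0.7, -1.0]
opening: 0.0276
t: 7.75
tool_pos: [0.4445, 0.2083, 0.0419]
orientation: [0.076, 3.139, 0.001]
force: [0.6, 0.3, -1.7]
opening: 0.0273
t 7.85 pos [0.4446 0.2084 0.0421] toolx heading 177.22 tool z [ 2.4e-03  9.0e-04 -1.0e+00] shift cm [ 0.19 -0.    0.26]
turn about tool z 0.01
```

View pics/b.png

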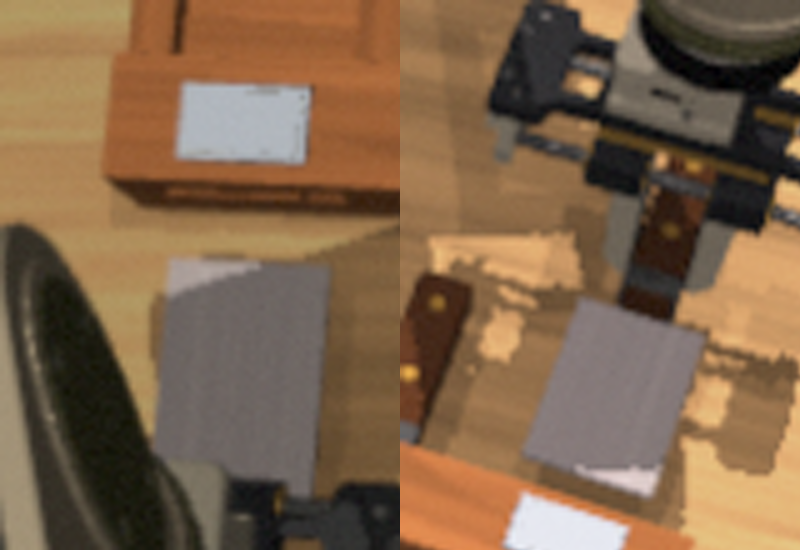

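Run:
```python
from h import *
import pickle
t=pickle.load(open('top4.pkl','rb'));s=pickle.load(open('scene4.pkl','rb'))
T=np.array([[168,258],[328,264]])/5+[155,150]; S=np.array([[255,496],[123,458]])/5+[370,130]
und=lambda c,p:cv2.undistortPoints(p.reshape(-1,1,2),c['K'],c['distortion'])[:,0].T
P=lambda c:np.c_[c['R'],c['t']]
X=cv2.triangulatePoints(P(t),P(s),und(t,T),und(s,S)); X=(X[:3]/X[3]).T
xd=np.array([.9988,-.0486,0]);yd=np.array([.0486,.9988,0]); m=np.array([.6005,.2014,.03])
f=lambda p:np.c_[(p-m)@xd,(p-m)@yd,p[:,2]].round(4).tolist()
print(f(X)); B=np.array([[305,337],[180,298]])/5+[370,130]
for z in(.037,.041,.045,.049): b=ray(s,B,z); print(f(b),np.linalg.norm(b-X,axis=1).round(4))
print('slot px via top z=.03',f(ray(t,np.array([[168,190],[345,198]])/5+[155,150],.03)))
delta([.4427,.2085,.0395])
```

```text
[[-0.0275, 0.0331, 0.0391], [-0.0265, -0.0306, 0.0368]]
[[-0.1282, 0.0335, 0.037], [-0.1283, -0.0305, 0.037]] [0.1008 0.1018]
[[-0.1252, 0.0335, 0.041], [-0.1253, -0.0302, 0.041]] [0.0977 0.0989]
[[-0.1221, 0.0336, 0.045], [-0.1222, -0.0299, 0.045]] [0.0948 0.0961]
[[-0.1191, 0.0336, 0.049], [-0.1192, -0.0296, 0.049]] [0.0921 0.0935]
slot px via top z=.03 [[0.0022, 0.0367, 0.03], [0.002, -0.0351, 0.03]]
t 7.85 pos [0.4446 0.2084 0.0421] toolx heading 177.22 tool z [ 2.4e-03  9.0e-04 -1.0e+00] shift cm [ 0.19 -0.    0.26]
```

Blade and slot agree to about 0.5 mm in y. I'll go 2 mm lower and insert.

```bash
python3 -m inch '[[[0,0,0.2,0,0,0,1],[-1,0,0,0,0,0,1],[-1.5,0,0,0,0,0,1],[-1.5,0,0,0,0,0,1],[-1,0,0,0,0,0,1]]]'
python3 -m inch '[[[-1,0,0,0,0,0,1],[-1,0,0,0,0,0,1],[-1,0,0,0,0,0,1],[-1,0,0,0,0,0,1],[-1,0,0,0,0,0,1]]]'
python3 -m inch '[[[-1,0,0,0,0,0,1],[-0.5,0,0,0,0,0,1],[0,0,0,0,0,0,1],[0,0,0,0,0,0,1]]]'
python3 -c "
from h import *
delta([.5705,.2035,.0345],-2.79)"
```

```text
t: 8.35
tool_pos: [0.4951, 0.2055, 0.039]
orientation: [0.076, 3.14, 0.0]
force: [0.0, 0.1, -2.2]
opening: 0.0275
t: 8.85
tool_pos: [0.5441, 0.2031, 0.0386]
orientation: [-0.076, -3.141, 0.0]
force: [-0.2, -0.3, -2.3]
opening: 0.0276
t: 9.25
tool_pos: [0.558, 0.2024, 0.0384]
orientation: [-0.076, -3.14, 0.0]
force: [0.3, 1.1, -2.1]
opening: 0.0275
t 9.25 pos [0.558  0.2024 0.0384] toolx heading 177.22 tool z [-6.e-04 -1.e-04 -1.e+00] shift cm [-1.24  0.17  0.39]
turn about tool z 0.01
```

```bash
python3 -m inch '[[[-0.3,0,0.15,0,0,0,1],[-0.3,0,0.1,0,0,0,1],[-0.3,0,0,0,0,0,1],[0,0,0,0,0,0,1]]]'
python3 -m inch '[[[-0.15,0,0,0,0,0,1],[-0.1,0,0,0,0,0,1]]]'
python3 -m inch '[[[-0.1,0,0,0,0,0,1],[-0.05,0,0,0,0,0,1]]]'
python3 -m inch '[[[-0.1,0,0,0,0,0,1],[0,0,0,0,0,0,1]]]'
python3 -c "
from h import *
delta([.5705,.2035,.0345],-2.79)"
```

```text
t: 9.65
tool_pos: [0.5677, 0.2019, 0.0362]
orientation: [0.076, 3.14, 0.0]
force: [0.3, -0.2, -1.8]
opening: 0.0274
t: 9.85
tool_pos: [0.5699, 0.2019, 0.0362]
orientation: [-0.076, -3.141, -0.0]
force: [-0.9, -0.1, -1.4]
opening: 0.0273
t: 10.05
tool_pos: [0.5714, 0.2018, 0.0362]
orientation: [0.076, 3.141, 0.0]
force: [-0.2, 0.2, -1.7]
opening: 0.0276
t: 10.25
tool_pos: [0.5719, 0.2017, 0.036]
orientation: [-0.076, -3.14, 0.0]
force: [-2.6, 0.4, 0.4]
opening: 0.0274
t 10.25 pos [0.5719 0.2017 0.036 ] toolx heading 177.23 tool z [-1.e-03 -1.e-04 -1.e+00] shift cm [0.15 0.17 0.15]
turn about tool z 0.02
```

```bash
python3 -m inch '[[[-0.05,0,0.05,0,0,0,1],[-0.05,0,0.05,0,0,0,1],[0,0,0,0,0,0,1]]]'
python3 -m inch '[[[-0.05,0,0.05,0,0,0,1],[-0.05,0,0,0,0,0,1],[0,0,0,0,0,0,1]]]'
```

```text
t: 10.55
tool_pos: [0.5719, 0.2018, 0.035]
orientation: [-0.076, -3.138, 0.0]
force: [-8.4, 0.4, 3.8]
opening: 0.0273
t: 10.85
tool_pos: [0.572, 0.2018, 0.0349]
orientation: [-0.075, -3.136, 0.001]
force: [-15.2, -1.5, 10.1]
opening: 0.0275
```

```bash
python3 -m inch '[[[0.05,0,-0.08,0,0,0,1],[0,0,0,0,0,0,1],[0,0,0,0,0,0,0.4],[0,0,0,0,0,0,0],[0,0,0,0,0,0,0]]]'
python3 -m inch '[[[0,0,0,0,0,0,0],[0,0,-0.5,0,0,0,0],[0,0,-2,0,0,0,0],[0,0,-3,0,0,0,0],[0,0,-3,0,0,0,0]]]'
python3 -m inch '[[[2,0,-4,0,0,0,0],[4,0,-2,0,0,0,0],[4,0,-2,0,0,0,0],[4,0,0,0,0,0,0],[0,0,0,0,0,0,0]]]'
python3 -c "
from h import *
import pickle
for n in('top','scene'):
    c=cam(n); pickle.dump(c,open(n+'5.pkl','wb'))
    cv2.imwrite('pics/d_%s.png'%n,cv2.resize(c['image'][125:255,170:270] if n=='top' else c['image'][155:285,320:440],None,fx=4,fy=4,interpolation=2))
a=cv2.imread('pics/d_top.png');b=cv2.imread('pics/d_scene.png')[:,:400]
cv2.imwrite('pics/d.png',np.hstack([a,b]));print(robot.read_state()['tool_pos'])"
```

```text
t: 11.35
tool_pos: [0.5745, 0.2018, 0.0359]
orientation: [0.076, 3.139, 0.0]
force: [-0.2, 0.6, -0.0]
opening: 0.0389
t: 11.85
tool_pos: [0.5736, 0.2015, 0.1214]
orientation: [-0.076, -3.14, 0.0]
force: [0.2, 0.1, 0.6]
opening: 0.0464
t: 12.35
tool_pos: [0.4306, 0.2088, 0.2012]
orientation: [0.074, 3.141, 0.001]
force: [-0.9, -0.0, 0.1]
opening: 0.0466
[0.433888   0.20867997 0.20134356]
```

View pics/d.png

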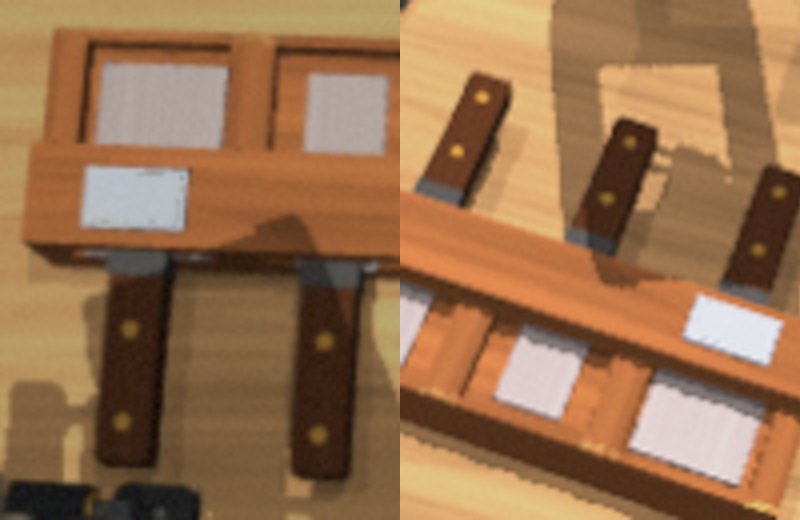

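The scraper is lying in the slot. I'll compare how far in it is with its racked neighbour, using the rivets and blade tips.

Run:
```python
from h import *
import pickle
t=pickle.load(open('top5.pkl','rb'));s=pickle.load(open('scene5.pkl','rb'))
xd=np.array([.9988,-.0486,0]);yd=np.array([.0486,.9988,0]); m=np.array([.6005,.2014,.03])
f=lambda p:np.c_[(p-m)@xd,(p-m)@yd].round(4).tolist()
g=lambda c,p,o,z:f(ray(c,np.array(p)/4+o,z))
print('rivets new/old top',g(t,[[130,328],[122,421],[325,341],[318,434]],[170,125],.054))
print('rivets new/old scene',g(s,[[378,193],[358,250],[230,142],[207,199]],[320,155],.054))
print('tips new/old top',g(t,[[100,64],[226,67],[308,73],[390,75]],[170,125],.033))
print('tips new/old scene',g(s,[[342,487],[231,447],[164,418],[96,397]],[320,155],.033))
print('handle end new/old',g(t,[[97,463],[155,467],[292,474],[349,479]],[170,125],.054))
```

```text
rivets new/old top [[-0.0389, -0.0008], [-0.0841, -0.0008], [-0.0409, -0.0957], [-0.0857, -0.0954]]
rivets new/old scene [[-0.0836, 0.0011], [-0.0397, 0.0011], [-0.0868, -0.0933], [-0.0413, -0.0929]]
tips new/old top [[0.0995, 0.0325], [0.1004, -0.0324], [0.0988, -0.0744], [0.0995, -0.1159]]
tips new/old scene [[0.1006, 0.0351], [0.0999, -0.0297], [0.0965, -0.0707], [0.0982, -0.1111]]
handle end new/old [[-0.1047, 0.0096], [-0.1052, -0.0186], [-0.1053, -0.0843], [-0.1064, -0.1115]]
```

Everything agrees: the tip is 100 mm in and the scraper is straight and level. The robot is clear, so I'm handing in.

```bash
python3 -c "
from h import *
print(robot.close_job(), robot.read_state()['t'])"
```

```text
the job is handed in; nothing more can be done
the job is handed in; nothing more can be done
```

The wide scraper is in the empty slot, blade first and flat side down, fully home and let go. I handed the job in at about 12.5 s of robot time, with the arm clear of everything.

I gripped it by the front of the handle and lined the blade up with the slot from both cameras. I then slid it in until it stopped against the wood at about 15 N, set it on the slot floor, and backed the arm away.

- **Depth:** both cameras put the blade tip 100 mm into the slot, so the handle meets the front face. The handle's rear end measured 105 mm out, as it should.
- **Alignment:** it lies straight, within about 3 mm of the slot's centre. The two views differ by about 2 mm sideways (centred in the top view, about 2.5 mm off in the scene view), which is within the calibration error.
- **Other scrapers:** I never touched the racked ones. The nearer one's rivets measured where they did at the start, and the other looked in place in the last scene view but was not re-measured.
- **Forces:** the largest force reading was about 18 N, and no check failed.

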